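# Start the valve-body test bench from its control box

## Task

Start the valve-body test bench with closed fingers, in this order: on the grey control box, press the raised end of the wide rocker right down so that it lies flat, then do the same with the narrow rocker, then press the flat round button fully in and finish still holding it in. The program ends while the button is held in, with both rockers left on. Do not press the square button or the mushroom stop, and leave all the loose things on the box and the bench where they are: nothing is to be picked up or pushed about.

Things in the scene. Friction and masses are not known exactly. Their poses are not given: they have to be found in the camera images.
- console: Fixed grey control box, 260 (x) by 390 (y) by 70 mm high, flat top. Two rows (120 mm apart in x) of three places (125 mm apart in y) hold, in any order, two rockers, three buttons and a gauge (60 mm across, 15 mm high). Brass couplings stick 40 mm out of its far side. Origin: middle of its underside; x to its far side, away from the robot, y left, z up; turned up to 0.28 rad.
- main_base: The WIDE rocker (main switch) in its fixed black bezel, 76 by 58 mm, 8 mm high; grey rocker 56 mm long (x) and 38 mm wide (y): two flat halves, each 28 mm long, meet in a shallow valley at the hinge, which runs along y 12 mm above the origin. Origin: middle of its underside, on the console's top; axes as the console's.
- main (a joint): Angle of the wide rocker: 0 off to 0.40 rad on, fully over; starts at 0 to 0.05. OFF: the near half (console -x) lies level, the far half (console +x) slopes up, its end 11 mm higher. ON: the far half is pressed down level, the near half stands up. Stays where it is left; gives way at about 5 N pressed 18 mm from its hinge. Press well out on the raised half: past the hinge a finger meets the other half.
- main_press (a point): Point on the face of the wide rocker's far half, 19 mm from the hinge, middle of its width: the place to press. Moves with the rocker; when on it lies level, 12 mm above the console's top, 4 mm above the bezel.
- pump_base: The NARROW rocker (pump switch) in its fixed black bezel, 76 by 38 mm, 8 mm high; grey rocker 56 mm long (x) and 18 mm wide (y). Hinge line: along y, 12 mm above the origin. Origin: middle of its underside, on the console's top; axes as the console's.
- pump (a joint): Angle of the narrow rocker: 0 off to 0.40 rad on, fully over; starts at 0 to 0.05. Shaped like the wide one, two 28 mm halves, and acts the same way (far half down is on); gives way at about 4 N pressed 18 mm from its hinge.
- pump_press (a point): Point on the face of the narrow rocker's far half, 19 mm from the hinge: the place to press. Moves with the rocker; when on it lies level, 12 mm above the console's top, 4 mm above the bezel.
- run_base: The FLAT ROUND push button (hold-to-run) with its fixed black round housing, 48 mm across and 8 mm high; grey flat cap 34 mm across. Origin: middle of its underside, on the console's top; axes as the console's.
- run (a joint): How far the flat round cap is pressed in, m: 0 out, 0.008 at its stop. Sprung: starts to move at 2 N, 6 N fully in, and comes back out when let go.
- run_top (a point): Middle of the flat round cap's top: 18 mm above the console's top when out, 10 mm (2 mm above its housing) when fully in. Moves with the cap.
- purge_base: The flat SQUARE push button, not to be used: grey cap 32 by 32 mm, top 18 mm above the console's top, in a black housing 46 by 46 mm, 8 mm high. Origin: middle of its underside, on the console's top; axes as the console's.
- purge (a joint): How far the square cap is pressed in, m: 0 out, 0.008 in. Sprung.
- stop_base: The MUSHROOM stop button, not to be used: grey domed head 44 mm across on a thinner neck, top 33 mm above the console's top. Origin: middle of its underside, on the console's top; axes as the console's.
- stop (a joint): How far the mushroom is pressed in, m: 0 out, 0.008 in. Sprung.
- socket: Loose steel wrench socket, 28 mm across, 30 mm high, standing on the console between the controls of its right (-y) half. Origin: middle of its underside.
- bolt: Loose hexagon bolt standing on its head on the console between the controls of its left (+y) half; head 25 mm across, 35 mm high in all. Origin: middle of its underside.
- valve_body: Loose aluminium gearbox valve body, about 200 by 145 mm, 52 mm high, on the bench to the left of the console. Origin: middle of its underside.
- screwdriver: Loose orange-handled screwdriver lying on the bench to the right of the console. Origin under its middle.
- wrench: Loose steel wrench lying on the bench beyond the console. Origin under its middle.
- tape: Loose roll of white tape, 90 mm across, 20 mm high, lying on the bench at the right. Origin: middle of its underside.
- jar: Loose amber glass jar, 56 mm across, 70 mm high, on the bench to the right of the console. Origin: middle of its underside.

How it is judged:
On the way, in this order (a step that is already met when the one before it is completed fails the run):
1. the wide rocker is on while the narrow one is still off and the round button out (value of joint main above 0.3 rad and value of joint pump below 0.15 rad and value of joint run below 0.003 m), for 0.2 s.
2. then the narrow rocker is on too, the round button still out (value of joint each of main, pump above 0.3 rad and value of joint run below 0.003 m), for 0.2 s.
3. then the round button is held in by the fingers, both rockers on (value of joint each of main, pump above 0.3 rad and value of joint run above 0.006 m and contact force between the fingers and run_base above 1 N), for 0.3 s.
At the end, for the whole second after the job is handed in: Both rockers are on (over 0.30 rad of 0.40), the fingers hold the flat round button in (over 6 mm of 8, with more than 1 N), the square and mushroom buttons are out (under 3 mm), and every loose thing is within 25 mm of where it began (all of step 3 and value of joint each of stop, purge below 0.003 m and distance of each of socket, bolt, valve_body, screwdriver, wrench, tape, jar from where it was at the start of the episode below 0.025 m); the arm keeps its last pose, push and grip.
It fails at once if the narrow rocker is pressed over (past 0.15 rad) before the wide one is on (value of joint pump above 0.15 rad and value of joint main below 0.3 rad).
It fails at once if the round button is pressed (3 mm) before both rockers are on (value of joint run above 0.003 m and value of joint any of main, pump below 0.3 rad).
It fails at once if the mushroom stop is pressed (3 mm) (value of joint stop above 0.003 m).
It fails at once if the square button is pressed (3 mm) (value of joint purge above 0.003 m).
It fails at once if a loose thing (socket, bolt, valve body, screwdriver, wrench, tape, jar) is lifted, carried or pushed 25 mm or more from its place (distance of any of socket, bolt, valve_body, screwdriver, wrench, tape, jar from where it was at the start of the episode above 0.025 m).
It also fails if it takes over 45 s, if anything falls off the work surface, if the arm or the gripper's body presses on something with over 40 N, if the wrist force passes 120 N, or if a joint passes its speed limit or range.

## Robot

A 6-joint arm with a two-finger parallel gripper is mounted at the origin on the work surface. World frame = base frame: x ahead of the robot, y to its left, z up, the work surface at z = 0. Lengths are in m, angles in rad, forces in N, time in s.
With the tool pointing down it reaches from about 0.35 to 0.975 m from the base axis. Payload 4.9 kg.
Tool frame: the origin (TCP) lies midway between the tips of the shut fingers; the grasp point (between the pads) lies 19 mm behind it; z points along the fingers, y is the direction in which the jaws open and shut (so a half turn about z gives the same grasp; the last joint's range is limited). The gripper opens to 85 mm and grips with 20 to 120 N. Pads are 22 mm wide; open, the fingers measure 114 mm over their backs; the gripper's body (76 mm by 85 mm) begins 54 mm behind the grasp point. The pads swing forward as they close: fully open they stand 13 mm farther back than shut.
Start: joints at [0.99, 0.053, 1.613, -0, 1.476, -0.119], TCP at [0.278, 0.56, 0.231] pointing down, gripper open.
Joint ranges: [-3.01, 3.01], [-1.01, 2.22], [0.06, 2.58], [-1.02, 4.17], [0.09, 2.62], [-3.14, 3.14]. Speed limits (rad/s): [2.57, 2.57, 3.14, 3.14, 3.14, 3.14].

## Interface

Orientations are given as a unit quaternion [w, x, y, z].
In Python, from plant import manip, cams gives the robot as it stands.
- The arm moves only by the tool jog_arm, never from a script. Its argument "targets" is a list of rows, each a list of 4 numbers: the shift along the tool's x, y, z in m, then the turn about the tool's z in degrees. A call has 1 to 5 rows; each row is the pose to reach, as a shift and turn from the pose commanded when the call began, along the tool's axes at that moment; what a row does not reach only later rows make up. A row lasts 1/12 s, in which the tool goes at most 41.7 mm and 7.16 degrees, less where a joint would pass 70% of its speed; a pose out of reach is approached as far as the arm can. A call with a gripper value outside its range is refused whole. "fingers" is the opening, from 0 (shut) to 1 (fully open), set as the call begins (left out, the last holds). The fingers move at their own pace and stop on an object; the grip force is fixed at half the most. Time passes only in rows, so rows that repeat a pose let the fingers close. It gives the time, the measured TCP pose, the force and the opening at its end, in the units of the state.
- manip.state(): the state, without advancing time (a new reading comes with each control period).
- cams.grab_frame(name): name is "side" or "top" or "wrist"; returns the picture (384x512x3 uint8, red, green, blue); there is no depth.
- cams.get_calibration(name): a dict with "camera_matrix" (3x3 intrinsics, pixels), "cam_to_world" (4x4, takes a point from camera to world coordinates). Camera axes: x right, y up, looking along -z (the intrinsics and any distortion apply to the point x, -y, -z); pixel columns grow to the right and rows downward; lengths in m; the calibration is good to about 2 mm. A picture is of the moment at which its call begins: read the wrist's pose just before it. get_calibration takes no time and is no camera call; for the wrist camera it gives the pose at the moment of the call.
- manip.job_done(): hands the job in, once; it reports no verdict.
The state is a dict: "time": time; "joint_pos": joint angles; "joint_vel": joint speeds; "joint_efforts": joint torques, N m; "tool_pos": TCP position; "tool_rot": TCP orientation; "contact_force": force on the tool from outside, world axes, zero at the start; "ft_torque": the same for the moment, N m; "gripper_width": opening from 0.0 (shut) to 1.0 (fully open).
Only numpy, scipy, OpenCV 4.12 (cv2) and the standard library are available. Lean on these libraries where they do the work, as an engineer would, in place of code of your own. Each camera call takes 0.05 s, during which the arm holds its last target. There are 200 camera calls.

## Working session

There is one attempt and no reset: what is moved stays moved. The work goes in short steps, Python scripts to look and compute and a tool call to move; the robot and the scene stay as the last step left them, time stands still between calls to the robot, and variables do not carry over. Pictures are saved under pics/ and viewed, about 8 in all and at most 12, crops included, and the job is handed in when it is done.

Besides the shell and the picture viewer there is one more tool, called after ">>>" as name([rows], argument=value, ...), one row to a line, values as JSON. jog_arm: Moves the arm, as the interface text tells. Its arguments: {"type":"object","properties":{"targets":{"type":"array"},"fingers":{"type":"number"}},"required":["targets"]}

```bash
mkdir -p pics
cat > h.py <<'E'
import numpy as np, cv2
from plant import manip, cams
def save(n,f):
    im=cams.grab_frame(n); cv2.imwrite(f,im[:,:,::-1]); return im
def ray(n,u,v,c=None):
    c=c or cams.get_calibration(n); K=np.array(c["camera_matrix"]); T=np.array(c["cam_to_world"])
    d=np.linalg.inv(K)@np.array([u,v,1.]); d=T[:3,:3]@np.array([d[0],-d[1],-d[2]])
    return T[:3,3],d
def onz(n,u,v,z,c=None):
    o,d=ray(n,u,v,c); return o+d*(z-o[2])/d[2]
def proj(n,p,c=None):
    c=c or cams.get_calibration(n); K=np.array(c["camera_matrix"]); T=np.array(c["cam_to_world"])
    q=T[:3,:3].T@(np.array(p)-T[:3,3]); q=K@np.array([q[0],-q[1],-q[2]]); return q[:2]/q[2]
E
python3 - <<'E'
from h import *
a=save("top","pics/top1.png"); b=save("side","pics/side1.png")
for n in("top","side","wrist"):
    c=cams.get_calibration(n); print(n,c.keys(),np.round(c["camera_matrix"],1).tolist(),np.round(c["cam_to_world"],3).tolist())
s=manip.state(); print(s["time"],s["tool_pos"],s["tool_rot"],s["gripper_width"],s["contact_force"])
cv2.imwrite("pics/m1.png",cv2.resize(np.vstack([a,b])[:,:,::-1],(0,0),fx=.78,fy=.78))
E
```

```text
top dict_keys(['camera_matrix', 'cam_to_world']) [[438.3, 0.0, 251.9], [0.0, 438.3, 191.8], [0.0, 0.0, 1.0]] [[-0.012, 0.982, -0.187, 0.395], [-1.0, -0.01, 0.012, 0.019], [0.01, 0.187, 0.982, 1.231], [0.0, 0.0, 0.0, 1.0]]
side dict_keys(['camera_matrix', 'cam_to_world']) [[379.4, 0.0, 249.0], [0.0, 379.4, 187.5], [0.0, 0.0, 1.0]] [[0.882, 0.244, -0.404, 0.21], [-0.472, 0.44, -0.764, -0.691], [-0.009, 0.864, 0.503, 0.566], [0.0, 0.0, 0.0, 1.0]]
wrist dict_keys(['camera_matrix', 'cam_to_world']) [[323.4, 0.0, 249.9], [0.0, 323.4, 188.0], [0.0, 0.0, 1.0]] [[0.446, -0.847, -0.291, 0.203], [0.895, 0.421, 0.148, 0.597], [-0.003, -0.326, 0.945, 0.374], [0.0, 0.0, 0.0, 1.0]]
0.1 [0.27815964 0.55906131 0.23017429] [-3.29526143e-04  2.28861556e-01  9.73458522e-01 -8.86741354e-04] 0.9994867606813568 [ 0.33959235 -0.75570929  0.25004971]
```

View pics/top1.png

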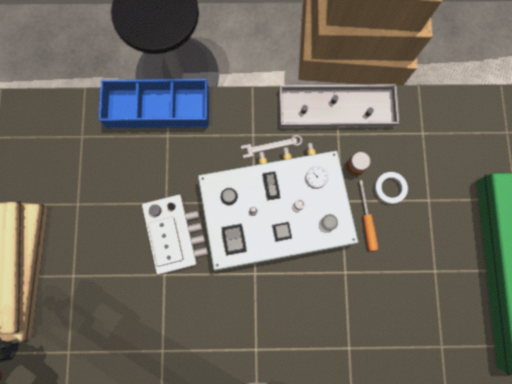

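View pics/side1.png

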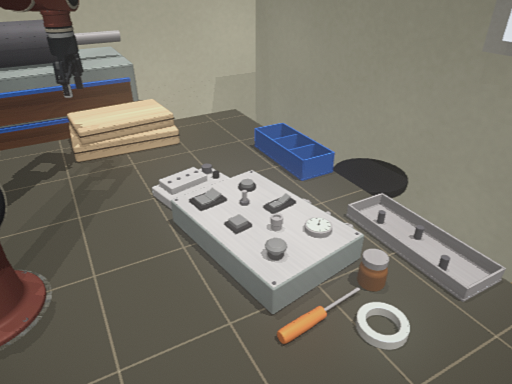

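The top view shows the far row as round button (229,196), narrow rocker (271,186) and gauge (317,177). The near row is wide rocker (233,239), square button (282,232) and mushroom (330,223). The bolt is at (253,211) and the socket at (299,205). Next I'll measure the console pose and each control's position.

Run:
```python
from h import *
a=cv2.imread("pics/top1.png"); b=cv2.imread("pics/side1.png")
hsv=cv2.cvtColor(a,cv2.COLOR_BGR2HSV)
m=((hsv[...,2]>165)&(hsv[...,1]<50)).astype(np.uint8)
m=cv2.morphologyEx(m,cv2.MORPH_CLOSE,np.ones((3,3)))
n,l,st,ce=cv2.connectedComponentsWithStats(m); k=l[220,260] if l[220,260] else 1+np.argmax(st[1:,4])
cn=max(cv2.findContours((l==k).astype(np.uint8),0,2)[0],key=cv2.contourArea)
r=cv2.minAreaRect(cn.reshape(-1,2).astype(np.float32)); print(st[k],r)
P=np.array([onz("top",u,v,.07)[:2] for u,v in cn.reshape(-1,2)],np.float32)
R=cv2.minAreaRect(P); print("world rect",R)
# dark blobs inside top
hull=np.zeros_like(m); cv2.fillPoly(hull,[cv2.convexHull(cn)],1); hull=cv2.erode(hull,np.ones((7,7)))
d=((hsv[...,2]<150)&(hull>0)).astype(np.uint8)
n,l,st,ce=cv2.connectedComponentsWithStats(d)
for i in range(1,n):
    if st[i,4]>40:
        c2=max(cv2.findContours((l==i).astype(np.uint8),0,2)[0],key=cv2.contourArea); q=cv2.minAreaRect(c2)
        print(st[i].tolist(),np.round(q[0],1),np.round(q[1],1),np.round(onz("top",*q[0],.078),4))
cv2.imwrite("pics/c.png",np.vstack([cv2.resize(a[140:275,190:365],(720,None) if 0 else (600,463),interpolation=2)]))
```

```text
[  199   151   159   118 12007] ((276.91131591796875, 208.86038208007812), (95.27716064453125, 145.9564971923828), 79.3803482055664)
world rect ((0.5715678930282593, -0.06194889545440674), (0.257222980260849, 0.3858644962310791), 9.838593482971191)
[262, 172, 18, 28, 305] [270.8 185.4] [27.5 13.9] [ 0.6315 -0.0462  0.078 ]
[220, 188, 18, 17, 141] [228.5 196. ] [16. 17.] [0.6038 0.0674 0.078 ]
[321, 215, 15, 16, 73] [327.1 223.1] [14.9 12.8] [ 0.5283 -0.1934  0.078 ]
[272, 222, 20, 20, 172] [281.6 231.4] [17.1 17.1] [ 0.5077 -0.0722  0.078 ]
[222, 224, 25, 31, 434] [233.3 239.2] [28.4 21.8] [0.4885 0.0548 0.078 ]
```

>>> jog_arm([
  [-0.033,-0.025,0,0],
  [-0.066,-0.05,0,0],
  [-0.099,-0.075,0,0],
  [-0.132,-0.1,0,0],
  [-0.165,-0.126,0,0],
], fingers=0)

```text
time: 0.52
tool_pos: [0.37, 0.3717, 0.2307]
tool_rot: [-0.0, 0.228, 0.974, -0.0]
contact_force: [0.7, 0.4, 0.1]
gripper_width: 0.3
```

>>> jog_arm([
  [-0.033,-0.025,-0.004,0],
  [-0.066,-0.05,-0.008,0],
  [-0.099,-0.075,-0.012,0],
  [-0.132,-0.1,-0.016,0],
  [-0.165,-0.126,-0.02,0],
])

```text
time: 0.93
tool_pos: [0.4615, 0.1857, 0.2511]
tool_rot: [-0.0, 0.229, 0.973, -0.0]
contact_force: [0.7, 0.3, -0.3]
gripper_width: -0.0
```

>>> jog_arm([
  [-0.033,-0.025,0,-7],
  [-0.066,-0.05,0,-14],
  [-0.099,-0.075,0,-21],
  [-0.132,-0.1,0,-28],
  [-0.163,-0.127,0,-35],
])

```text
time: 1.35
tool_pos: [0.5448, 0.014, 0.2508]
tool_rot: [-0.0, -0.058, 0.998, 0.0]
contact_force: [0.1, 1.0, 0.3]
gripper_width: -0.001
```

>>> jog_arm([
  [0,0,0,-1.3],
  [0,0,0,-1.3],
  [0,0,0,-1.3],
])

```text
time: 1.6
tool_pos: [0.5441, 0.0159, 0.2506]
tool_rot: [-0.001, -0.065, 0.998, 0.0]
contact_force: [-0.5, -0.4, -0.6]
gripper_width: 0.0
```

Run:
```python
from h import *
c=cams.get_calibration("wrist"); np.save("w1.npy",c["cam_to_world"])
a=save("wrist","pics/w1.png"); s=manip.state()
print(s["time"],s["tool_pos"],s["tool_rot"],s["gripper_width"],np.round(s["joint_pos"],2),np.round(c["cam_to_world"],3).tolist())
```

```text
1.65 [0.54399295 0.01653557 0.25087588] [-3.93136595e-04 -6.60592199e-02  9.97815592e-01  2.62434638e-04] 0.003781964071050262 [-0.11 -0.15  1.78  0.    1.52 -1.81] [[-0.13, -0.938, -0.322, 0.461], [0.992, -0.123, -0.042, 0.005], [-0.0, -0.325, 0.946, 0.394], [0.0, 0.0, 0.0, 1.0]]
```

View pics/w1.png

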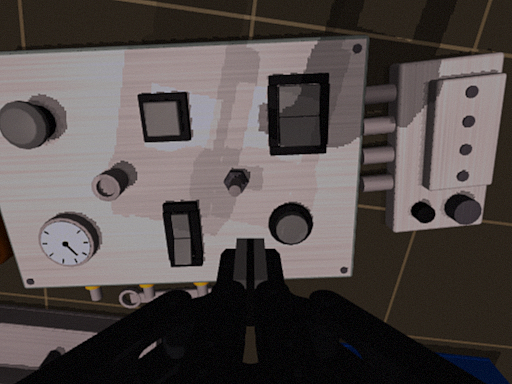

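The near row is at the top of this view, so it is upside down. Wide rocker (298,113), narrow rocker (183,234), flat round cap (291,223), bolt (236,181), square (164,118), mushroom (27,124). Next I'll measure the bezels and check their heights against the top view.

Run:
```python
from h import *
c=dict(cams.get_calibration("wrist")); c["cam_to_world"]=np.load("w1.npy")
a=cv2.imread("pics/w1.png"); g=a.max(2); t=cv2.imread("pics/top1.png").max(2)
C=np.array([.5716,-.0620]); 
def tri(p,q):
    o1,d1=ray("wrist",*p,c); o2,d2=ray("top",*q); s=np.linalg.lstsq(np.c_[d1,-d2],o2-o1,rcond=None)[0]
    return (o1+s[0]*d1+o2+s[1]*d2)/2
for nm,(u0,v0,u1,v1),q in(("wide",(262,68,335,160),(233.3,239.2)),("narrow",(158,196,210,270),(270.8,185.4)),("square",(133,86,195,146),(281.6,231.4)),("run",(262,196,318,248),(228.5,196))):
    m=np.zeros_like(g); m[v0:v1,u0:u1]=(g[v0:v1,u0:u1]<55)
    cn=cv2.convexHull(np.vstack([x for x in cv2.findContours(m,0,2)[0] if cv2.contourArea(x)>15]))
    for z in(.07,.078):
        P=np.array([onz("wrist",*x,z,c)[:2] for x in cn.reshape(-1,2)],np.float32); R=cv2.minAreaRect(P)
        print(nm,z,np.round(R[0],4),np.round(R[1],4),round(R[2],1),"px",cv2.minAreaRect(cn)[0])
    print("  tri",np.round(tri(cv2.minAreaRect(cn)[0],q),4))
m=(g>90).astype(np.uint8); m=cv2.morphologyEx(m,cv2.MORPH_OPEN,np.ones((5,5)))
# corner screws give console pose
S=np.array([onz("wrist",u,v,.07,c)[:2] for u,v in((357,48),(344,270),(30,282))]); print(S)
```

```text
wide 0.07 [0.4903 0.0566] [0.0774 0.06  ] 9.9 px (298.0, 113.5)
wide 0.078 [0.4895 0.0554] [0.0755 0.0585] 9.9 px (298.0, 113.5)
  tri [0.488  0.0549 0.0804]
narrow 0.07 [ 0.6353 -0.0465] [0.0805 0.0402] 9.9 px (182.64784240722656, 233.34815979003906)
narrow 0.078 [ 0.631  -0.0453] [0.0785 0.0392] 9.9 px (182.64784240722656, 233.34815979003906)
  tri [ 0.6325 -0.0468  0.0731]
square 0.07 [ 0.509  -0.0732] [0.0472 0.0475] 9.8 px (164.10482788085938, 116.51646423339844)
square 0.078 [ 0.5078 -0.0712] [0.046  0.0463] 9.8 px (164.10482788085938, 116.51646423339844)
  tri [ 0.5079 -0.0726  0.0749]
run 0.07 [0.6071 0.0696] [0.0498 0.0475] 8.6 px (290.5, 223.5)
run 0.078 [0.6035 0.068 ] [0.0486 0.0463] 8.6 px (290.5, 223.5)
  tri [0.6038 0.0678 0.0767]
[[ 0.4230519   0.10002615]
 [ 0.65702847  0.14121222]
 [ 0.72116983 -0.22187664]]
```

Both views agree: yaw is 9.85° and the housing tops are at about z 0.077. The centres are wide (.489,.055), narrow (.632,-.0465) and run (.604,.068). Moving over the wide press point (.5085,.0585).

>>> jog_arm([
  [0.015,0.0235,0,-2.2],
  [0.03,0.0465,0.01,-2.2],
  [0.03,0.0465,0.045,-2.2],
  [0.03,0.0465,0.08,-2.2],
  [0.03,0.0465,0.115,-2.2],
])

```text
time: 2.07
tool_pos: [0.5082, 0.0599, 0.136]
tool_rot: [0.001, -0.087, 0.996, -0.0]
contact_force: [1.1, -0.2, -0.6]
gripper_width: -0.003
```

>>> jog_arm([
  [0,0,0.008,0],
  [0,0,0.008,0],
  [0,0,0.008,0],
])

```text
time: 2.32
tool_pos: [0.5089, 0.0586, 0.1293]
tool_rot: [0.0, -0.086, 0.996, -0.0]
contact_force: [0.2, -0.4, 0.4]
gripper_width: -0.001
```

Run:
```python
from h import *
a=save("wrist","pics/w2.png"); b=save("side","pics/s2.png"); t=save("top","pics/t2.png"); s=manip.state()
print(s["time"],s["tool_pos"],s["tool_rot"],s["contact_force"])
for n in ("wrist","side","top"): print(n,proj(n,s["tool_pos"]),proj(n,[.5085,.0585,.09]))
cv2.imwrite("pics/m2.png",np.hstack([cv2.resize(a,(400,300)),cv2.resize(b[140:260,140:300],(400,300))])[:,:,::-1])
```

```text
2.4667 [0.51052143 0.05801581 0.13137214] [ 2.50571506e-03 -8.54617564e-02  9.96338261e-01 -2.80375661e-04] [-0.21206295  0.20595631  0.15834637]
wrist [249.41972466 252.45986487] [250.95302638 215.34133015]
side [213.88239487 176.21613676] [213.98029893 191.12201101]
top [231.37793474 228.73338047] [231.76848545 231.16473591]
```

View pics/m2.png

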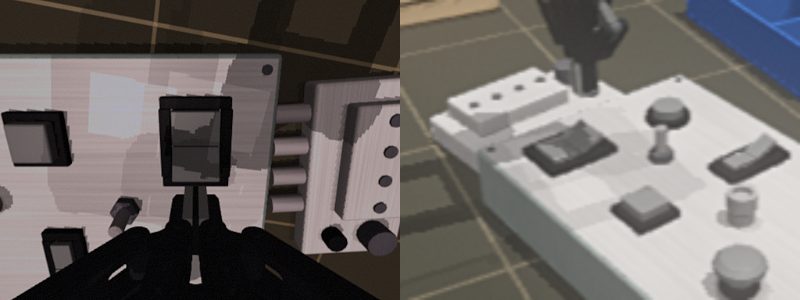

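The tip is centred over the far half of the wide rocker, which is the raised end (side view tip ≈(214,176)). Pressing slowly.

>>> jog_arm([
  [0,0,0.01,0],
  [0,0,0.02,0],
  [0,0,0.028,0],
  [0,0,0.033,0],
  [0,0,0.037,0],
])

```text
time: 2.88
tool_pos: [0.5081, 0.0579, 0.0902]
tool_rot: [-0.001, -0.085, 0.996, 0.0]
contact_force: [-1.8, -0.5, 4.6]
gripper_width: 0.005
```

>>> jog_arm([
  [0,0,0.004,0],
  [0,0,0.007,0],
  [0,0,0.009,0],
  [0,0,0.01,0],
])

```text
time: 3.22
tool_pos: [0.5095, 0.0581, 0.0819]
tool_rot: [0.001, -0.085, 0.996, 0.0]
contact_force: [-1.0, 2.5, 11.5]
gripper_width: 0.002
```

>>> jog_arm([
  [0,0,0.001,0],
  [0,0,0.002,0],
  [0,0,0.002,0],
  [0,0,0.002,0],
])

```text
time: 3.55
tool_pos: [0.5095, 0.0581, 0.0819]
tool_rot: [0.001, -0.085, 0.996, 0.0]
contact_force: [-6.9, 1.8, 15.0]
gripper_width: -0.003
```

>>> jog_arm([
  [0,0,-0.015,0],
  [0,0,-0.03,0],
  [0,0,-0.05,0],
  [0,0,-0.07,0],
])

```text
time: 3.88
tool_pos: [0.5077, 0.0578, 0.1488]
tool_rot: [-0.001, -0.085, 0.996, -0.0]
contact_force: [0.1, -0.0, -0.3]
gripper_width: 0.001
```

Run:
```python
from h import *
a=save("wrist","pics/w3.png"); b=save("side","pics/s3.png"); s=manip.state()
print(s["time"],s["tool_pos"],s["tool_rot"],s["contact_force"])
cv2.imwrite("pics/m3.png",np.hstack([cv2.resize(a,(400,300)),cv2.resize(b[140:260,140:300],(400,300))])[:,:,::-1])
```

```text
3.9833 [0.51079995 0.05767844 0.1527072 ] [ 3.22698324e-03 -8.53894503e-02  9.96342272e-01 -5.53421272e-04] [ 1.37397688  0.35097547 -0.01206443]
```

View pics/m3.png

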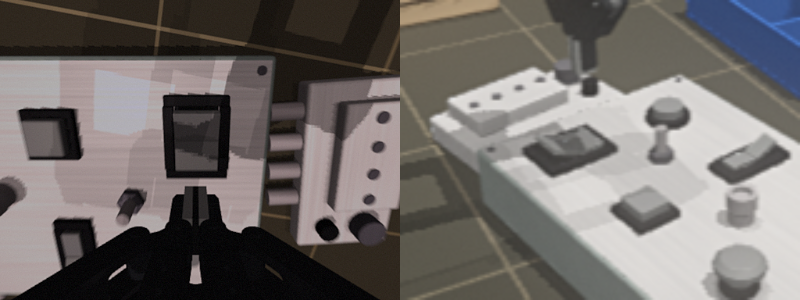

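The wide rocker has flipped: its far half is level, its near half stands up, and the press stopped at z 0.0819. Next is the narrow rocker.

>>> jog_arm([
  [-0.025,-0.025,-0.005,0],
  [-0.05,-0.05,-0.005,0],
  [-0.075,-0.075,-0.005,0],
  [-0.1,-0.1,-0.005,0],
  [-0.123,-0.124,0,0],
])

```text
time: 4.4
tool_pos: [0.6521, -0.0447, 0.1482]
tool_rot: [-0.0, -0.085, 0.996, -0.0]
contact_force: [0.5, -0.6, 0.7]
gripper_width: 0.003
```

>>> jog_arm([
  [0,0,0.01,0],
  [0,0,0.02,0],
  [0,0,0.02,0],
  [0,0,0.02,0],
])

```text
time: 4.73
tool_pos: [0.6487, -0.0424, 0.1267]
tool_rot: [-0.002, -0.086, 0.996, 0.001]
contact_force: [0.5, 1.3, 0.0]
gripper_width: -0.001
```

Run:
```python
from h import *
c=cams.get_calibration("wrist"); a=save("wrist","pics/w4.png"); b=save("side","pics/s4.png"); s=manip.state()
print(s["time"],s["tool_pos"],s["tool_rot"],s["contact_force"],proj("wrist",[.632,-.0465,.078],c),proj("wrist",[.604,.0678,.078],c))
cv2.imwrite("pics/m4.png",np.hstack([cv2.resize(a,(400,300)),cv2.resize(b[140:260,180:340],(400,300))])[:,:,::-1])
```

```text
4.8333 [ 0.65005992 -0.04252006  0.1291756 ] [-2.14509198e-04 -8.58715821e-02  9.96306188e-01  7.19946772e-05] [0.18724655 0.1119352  0.02937583] [247.57747007 188.96320154] [436.25517496 176.56788945]
```

View pics/m4.png

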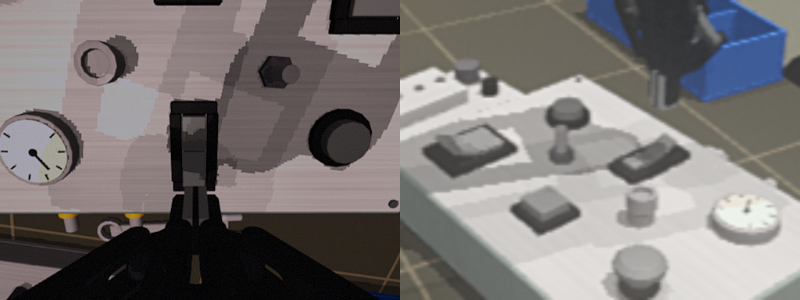

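The bezel centre shows at (247,187) against a predicted (248,189), so the tip is aligned. Pressing.

>>> jog_arm([
  [-0.001,0,0.01,0],
  [-0.001,0,0.02,0],
  [-0.001,0,0.028,0],
  [-0.001,0,0.033,0],
  [-0.001,0,0.037,0],
])

```text
time: 5.25
tool_pos: [0.6512, -0.0429, 0.091]
tool_rot: [-0.001, -0.085, 0.996, 0.0]
contact_force: [-1.8, 1.5, 4.2]
gripper_width: -0.003
```

>>> jog_arm([
  [0,0,0.004,0],
  [0,0,0.007,0],
  [0,0,0.009,0],
  [0,0,0.011,0],
  [0,0,0.011,0],
])

```text
time: 5.67
tool_pos: [0.6528, -0.0431, 0.0821]
tool_rot: [0.001, -0.085, 0.996, -0.0]
contact_force: [0.5, 2.8, 4.2]
gripper_width: -0.0
```

>>> jog_arm([
  [0,0,0.001,0],
  [0,0,0.002,0],
  [0,0,0.003,0],
  [0,0,0.003,0],
])

```text
time: 6.0
tool_pos: [0.6528, -0.0431, 0.0819]
tool_rot: [0.001, -0.085, 0.996, -0.0]
contact_force: [-6.0, 4.3, 16.4]
gripper_width: 0.001
```

>>> jog_arm([
  [0,0,-0.015,0],
  [0,0,-0.03,0],
  [0,0,-0.05,0],
  [0,0,-0.07,0],
])

```text
time: 6.33
tool_pos: [0.6513, -0.0436, 0.1486]
tool_rot: [-0.001, -0.085, 0.996, -0.0]
contact_force: [-0.1, -0.1, -0.4]
gripper_width: -0.0
```

Run:
```python
from h import *
a=save("wrist","pics/w5.png"); b=save("side","pics/s5.png"); s=manip.state()
print(s["time"],s["tool_pos"],s["tool_rot"],s["contact_force"])
cv2.imwrite("pics/m5.png",np.hstack([cv2.resize(a,(400,300)),cv2.resize(b[140:260,180:340],(400,300))])[:,:,::-1])
```

```text
6.4333 [ 0.65449002 -0.04416531  0.15339819] [ 0.00391764 -0.08529078  0.99634733 -0.00146083] [ 0.45839703 -0.08561215  0.88408571]
```

View pics/m5.png

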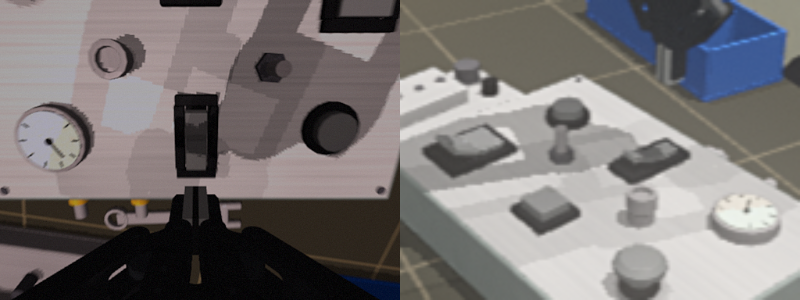

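Both rockers are on, with the narrow one's far half level in the wrist and side views. Now the flat round button at (.604,.068).

>>> jog_arm([
  [0.008,0.03,-0.003,0],
  [0.016,0.06,-0.003,0],
  [0.022,0.09,-0.003,0],
  [0.029,0.1175,0,0],
  [0.029,0.1175,0,0],
])

```text
time: 6.85
tool_pos: [0.6006, 0.0712, 0.1464]
tool_rot: [-0.002, -0.087, 0.996, 0.001]
contact_force: [0.0, -0.9, 0.1]
gripper_width: -0.001
```

>>> jog_arm([
  [0,0,0.02,0],
  [0,0,0.035,0],
  [0,0,0.045,0],
  [0,0,0.045,0],
])

```text
time: 7.18
tool_pos: [0.601, 0.0671, 0.0994]
tool_rot: [-0.003, -0.085, 0.996, 0.0]
contact_force: [-0.8, 0.5, -0.6]
gripper_width: -0.003
```

Run:
```python
from h import *
c=cams.get_calibration("wrist"); a=save("wrist","pics/w6.png"); b=save("side","pics/s6.png"); s=manip.state()
print(s["time"],s["tool_pos"],s["tool_rot"],s["contact_force"],proj("wrist",[.604,.0678,.088],c),proj("wrist",s["tool_pos"],c))
cv2.imwrite("pics/m6.png",np.hstack([cv2.resize(a,(400,300)),cv2.resize(b[140:260,180:340],(400,300))])[:,:,::-1])
```

```text
7.2833 [0.60304221 0.06716323 0.10261353] [-6.79868508e-04 -8.51609709e-02  9.96366972e-01 -5.52897515e-05] [ 0.95185682 -0.30429497  0.31653722] [249.73232103 246.72378219] [248.77621733 259.30378701]
```

View pics/m6.png

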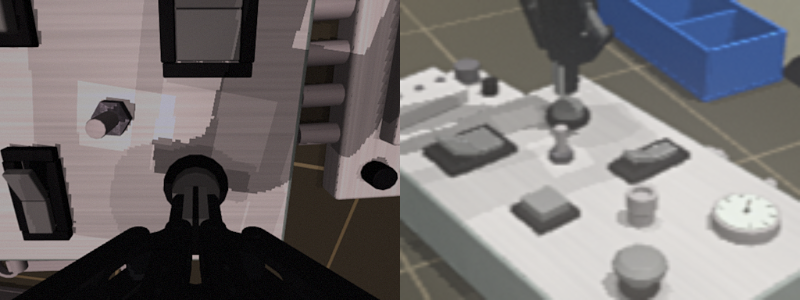

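The tip is centred over the flat round cap (≈(250,247) in the wrist view). Pressing and holding.

>>> jog_arm([
  [0,0,0.008,0],
  [0,0,0.014,0],
  [0,0,0.018,0],
  [0,0,0.021,0],
  [0,0,0.023,0],
])

```text
time: 7.7
tool_pos: [0.6039, 0.0674, 0.081]
tool_rot: [0.0, -0.085, 0.996, -0.0]
contact_force: [-2.3, -0.9, 4.7]
gripper_width: -0.001
```

>>> jog_arm([
  [0,0,0.001,0],
  [0,0,0.002,0],
  [0,0,0.003,0],
  [0,0,0.003,0],
])

```text
time: 8.03
tool_pos: [0.6039, 0.0674, 0.0799]
tool_rot: [0.0, -0.086, 0.996, -0.0]
contact_force: [-6.9, -1.2, 12.7]
gripper_width: 0.002
```

The cap is at its stop (z 0.080, 12.7 N). I'll hold, check, then hand in.

>>> jog_arm([
  [0,0,0.001,0],
  [0,0,0.001,0],
  [0,0,0.001,0],
  [0,0,0.001,0],
  [0,0,0.001,0],
])

```text
time: 8.45
tool_pos: [0.6039, 0.0674, 0.0799]
tool_rot: [0.0, -0.086, 0.996, -0.0]
contact_force: [-8.1, -1.0, 16.7]
gripper_width: -0.0
```

Run:
```python
from h import *
b=save("side","pics/s7.png"); t=save("top","pics/t7.png"); s=manip.state()
print(s["time"],s["tool_pos"],s["contact_force"])
cv2.imwrite("pics/m7.png",np.hstack([cv2.resize(b[140:260,140:300],(400,300)),cv2.resize(t[125:290,130:420],(400,300))])[:,:,::-1])
```

```text
8.55 [0.60393869 0.06744481 0.0798586 ] [-8.31337599 -1.55789136 16.82685778]
```

View pics/m7.png

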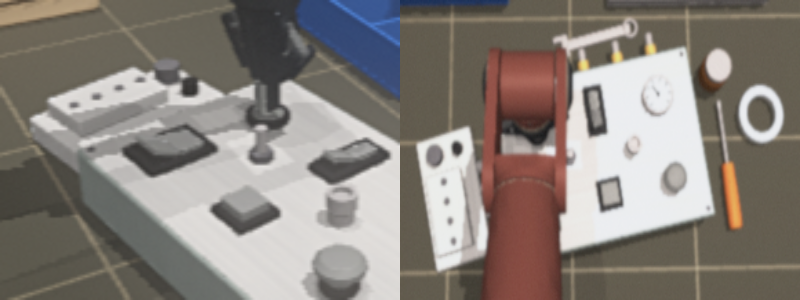

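The fingers hold the cap in, both rockers lie on, and the loose things look unmoved.

```bash
python3 -c "
from plant import manip
print(manip.job_done()); s=manip.state(); print(s['time'],s['tool_pos'],s['contact_force'])"
```

```text
the job is handed in; nothing more can be done
None
the job is handed in; nothing more can be done
```

I handed the job in at about 8.6 s with the closed fingers still holding the flat round button in and both rockers on. No verdict is reported.

- **Rockers:** I pressed the wide rocker, then the narrow one. Each press stopped at z 0.0819 with 15–16 N, where the text puts a fully-on face at 0.082. Pictures afterwards showed both far halves level.
- **Round button:** The cap was at its stop when I handed in, at z 0.0799 where 0.080 was expected, with about 17 N upward and 8 N sideways.
- **Everything else:** I never touched the square button or the mushroom stop. The last side and top views showed no visible change in the loose things. That was checked by eye only, and the arm partly hid the bolt from above.
- **Disagreement:** The controls stood up to about 9 mm off the even 120 by 125 mm spacing. I used the positions measured from two cameras, and the pictures taken just above each control agreed with them.

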